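# Seat the mirror plate on its three-ball mount

## Robot

A 7-joint arm with a two-finger parallel gripper is mounted at the origin on a cart in front of the work surface, level with it; the furniture and walls round the work are solid. World frame = base frame: x ahead of the robot, y to its left, z up, the work surface at z = 0. Lengths are in m, angles in rad, forces in N, time in s.
With the tool pointing down it reaches from about 0.35 to 0.9 m from the base axis. Payload 7.2 kg.
Tool frame: the origin (TCP) lies at the centre of the arm's flange, where the gripper is bolted on; the fingertips stand 173 mm ahead of it and the grasp point (between the pads) lies 155 mm ahead of it; z points along the fingers, y is the line along which they close (so a half turn about z gives the same grasp; the last joint's range is limited). The gripper opens to 85 mm and grips with 20 to 120 N. Pads are 22 mm wide; open, the fingers measure 114 mm over their backs; the gripper's body (76 mm by 85 mm) begins 54 mm behind the grasp point. The pads swing forward as they close: fully open they stand 13 mm farther back than shut.
Start: joints at [-1.393, 0.411, -0.013, 1.596, 0.006, 1.134, -0.082], TCP at [0.152, 0.606, 0.405] pointing down, gripper open.
Joint ranges: [-2.95, 2.95], [-0.29, 1.99], [-1.47, 1.44], [0.14, 2.54], [-1.03, 4.17], [0.13, 1.85], [-2.86, 2.86]. Speed limits (rad/s): [2.39, 2.39, 3.01, 3.01, 3.14, 3.14, 3.14].

## Interface

Orientations are given as [roll, pitch, yaw] about the fixed x, y, z axes, in that order (R = Rz(yaw) Ry(pitch) Rx(roll)).
In Python, from bench import observe, vision, order gives the robot as it stands. The module is installed in compiled form; this text tells all that it offers.
- The arm moves only by the tool jog_arm, never from a script. Its argument "moves" is a list of rows, each an object with "turn": the turn, a rotation vector about the tool's x, y, z in rad, a list of three; "travel": the shift along the tool's x, y, z in cm, a list of three; "hand": the opening in per cent of the stroke, from 0 (shut) to 100 (fully open). In form: [{"turn": [rx, ry, rz], "travel": [dx, dy, dz], "hand": hand}, ...]. A call has 1 to 8 rows; each row is the pose to reach, as a shift and turn from the pose commanded when the call began, along the tool's axes at that moment; what a row does not reach only later rows make up. A row lasts 1/8 s, in which the tool goes at most 62.5 mm and 10.7 degrees, less where a joint would pass 70% of its speed; a pose out of reach is approached as far as the arm can. A call with a gripper value outside its range is refused whole. The fingers move at their own pace and stop on an object; the grip force is fixed at half the most. Time passes only in rows, so rows that repeat a pose let the fingers close. It gives the time, the measured TCP pose, the force, the opening and the grip force at its end, in the units of the state.
- observe(): the state, without advancing time (a new reading comes with each control period).
- vision.grab_frame(name): name is "scene" or "top" or "wrist"; returns a dict with "frame" (480x640x3 uint8, blue, green, red), "z_map" (480x640 float32, m along the optical axis (not along the pixel's ray), 0 where there is no reading), "fovy" (degrees; the focal length in pixels is half the picture's height over the tangent of half this angle, whatever the lens; pixels are square), "cx", "cy" (the principal point, pixels), "T" (4x4, takes a point from camera to world coordinates). Camera axes: x right, y up, looking along -z (the intrinsics and any distortion apply to the point x, -y, -z); pixel columns grow to the right and rows downward; lengths in m; the calibration is good to about 2 mm. The wrist camera is an equidistant fisheye: a pixel r from the principal point sees the ray r / f radians off the axis. A picture is of the moment at which its call begins.
- order.close_job(): hands the job in; it is judged then, once.
Trained networks look in a picture, given as the dict that the camera call returned (one of the last four; its "shot" number tells which), for a name from the list of things; names that differ only in an ending like _2 or _b are one class to them, and where a whole thing is asked for, a point or a joint stands for the part that bears it (a point fixed in the world has none). Each returns a list of dicts, best first, with "confidence" (0 to 1); they miss things now and then, are a little off and sometimes report something else, mostly with a low value. They report only what shows in the picture. A call takes as long as a camera call. They do not tell look-alikes from the thing itself.
- vision.trace(target, picture): "pixels" (480x640 bool, what is visible of it) and "extent" ([left, top, right, bottom] in pixels, round what is visible of it).
The state is a dict: "time_s": time; "q": joint angles; "joint_vel": joint speeds; "tau": joint torques, N m; "position": TCP position; "tool_rot": TCP orientation; "force": force on the tool from outside, world axes, zero at the start; "torque": the same for the moment, N m; "finger_gap": finger opening in m; "grip_force": force on a finger pad.
Only numpy, scipy, OpenCV 4.12 (cv2) and the standard library are available. Lean on these libraries where they do the work, as an engineer would, in place of code of your own. Each camera call takes 0.05 s, during which the arm holds its last target. There are 200 camera calls.

## Task

Set the mirror plate square on the blue three-ball mount, mirror end over the single ball, so that its bars rest on the two spring catches and, holding it level, push it slowly down until you feel both catches snap over the bars; then let go, so that the springs pull it home and centre it on the balls. Bed the seated plate with a steady push of about 12 N on top of its grip block for half a second, never loading the mount with more than 20 N, and leave it released, without disturbing the jar of screws or the loose piece of timber.

Things in the scene. Friction and masses are not known exactly. Their poses are not given: they have to be found in the camera images.
- plate: Loose steel mirror plate, 0.45 kg, 132 x 104 x 67 mm overall. Origin: centre of its underside, at the level of its feet; z up. Slab 112 (x) x 104 (y) mm, z = 15 to 24 mm. A round mirror 38 mm across stands on it, 38 to 46 mm from the centre on the +x side. A 12 mm round bar, 88 mm long, runs along each of the two x edges (axes at x = +-60, z = 20 mm).
- grip_top (a point): Centre of the flat top of the plate's black grip block, 66 mm above the plate's origin; axes as the plate's. The block is 40 (x) x 24 (y) mm and stands 42 mm above the slab. Grasp it across its 24 mm (fingers closing along y); push down on its top.
- vee_far (a point): Under the plate, 47 mm from its centre on the +x (mirror) side: one of three inverted angle-iron vees, open downward, each pointing at the centre; the others lie at x = -44, y = +-32 mm. Each catches its ball from up to about 6 mm off line. The point is the inner ridge, 12 mm above the feet.
- base: Blue bed plate of the mount, 230 (x) x 138 (y) x 12 mm, fixed. Origin: centre of its underside, on the table; z up. On it sits the aluminium nest: three 16 mm greased balls, at x = 47, y = 0 and at x = -44, y = +-32 mm, and at each x end a brass roller catch on a grey bracket, 64 mm tall; a red seat pin in the middle. The nest is shimmed up to 2 mm off in x, 3 in y and 5 in z, unmeasured: feel for it.
- touch (a point): On the base's axis, 43 mm up: nominal place of the plate's origin (axes as the base's) when its bars first touch the rollers; really up to 5 mm off in height (shims), a little higher if off centre. Held level, the plate then needs a push of about 6 to 14 N until the snap, 9 to 11 mm lower, where the push falls away. Let go before that, it may tip.
- home (a point): On the base's axis, 29 mm up: nominal place of the plate's origin when home, up to 5 mm off in height (shims). Past the snap, 5 mm above home, the springs pull the plate down (about 6 N together, felt as a downward pull if it is held); released, it drops home and centres itself on the balls. Home is hard: each further mm of travel adds 10 N or more.
- load_cell (a joint): Sinking of the ball nest on its stiff load cell, m: 0 = empty, 0.001 = 40 N down (the plate alone 0.00011; a push of 12 N on it 0.00041). Springs of the catches do not count. This reading is coarse: trust the wrist force.
- seat_pin (a joint): Travel of the red seat pin under the plate's centre, m: 0 = free (plate 6 mm or more above home), 0.006 = plate home on its balls, about 0.001 at the snap. Light spring, under 1 N.
- jar_screws: Bystander: white jar with red lid, 68 mm across, 99 mm tall; origin under its centre. Leave it alone.
- timber_d: Bystander: small brown piece of timber, 40 x 170 x 20 mm, lying flat; origin under its centre. Leave it alone.
There are look-alikes about, which are no part of the job. What is shaped like the plate but brown is not meant.

How it is judged:
By the outcome, as a careful person would: the job done as asked, in the order asked, and still so for the second after the job is handed in, with the robot touching nothing.
It also fails if it takes over 64 s, if anything falls off the work surface, if the arm or the gripper's body presses on something with over 40 N, if the wrist force passes 120 N, or if a joint passes its speed limit or range.

## Working session

There is one attempt and no reset: what is moved stays moved. The work goes in short steps, Python scripts to look and compute and a tool call to move; the robot and the scene stay as the last step left them, time stands still between calls to the robot, and variables do not carry over. Pictures are saved under pics/ and viewed, at most 10 in all, crops included, and the job is handed in when it is done.

Besides the shell and the picture viewer there is one more tool, called after ">>>" by a JSON object that holds its "api" and its "payload", one argument or row to a line. jog_arm: Moves the arm, as the interface text tells. Its arguments: {"type":"object","properties":{"moves":{"type":"array","items":{"type":"object","properties":{"turn":{"type":"array","items":{"type":"number"}},"travel":{"type":"array","items":{"type":"number"}},"hand":{"type":"number"}}}}},"required":["moves"]}

```bash
mkdir -p pics
cat > h.py <<'E'
import numpy as np, cv2
from bench import observe, vision, order
def cloud(p):
    z=p["z_map"]; H,W=z.shape
    f=H/2/np.tan(np.radians(p["fovy"])/2)
    v,u=np.mgrid[0:H,0:W].astype(float)
    X=(u-p["cx"])/f*z; Y=-(v-p["cy"])/f*z
    P=np.stack([X,Y,-z,np.ones_like(z)],-1)@np.array(p["T"]).T
    P=P[...,:3]; P[z<=0]=np.nan
    return P
E
python3 - <<'E'
from h import *
s=observe(); print({k:np.round(v,3) for k,v in s.items()})
for c in ("top","scene"):
    p=vision.grab_frame(c); cv2.imwrite(f"pics/{c}0.png",p["frame"]); P=cloud(p)
    print(c,p["fovy"],np.round(p["T"],3).tolist())
    for n in ("plate","base","jar_screws","timber_d"):
        for r in vision.trace(n,p)[:4]:
            q=P[r["pixels"]]; print(n,round(r["confidence"],2),np.round(r["extent"]),np.round(np.nanmedian(q,0),3),np.round(np.nanpercentile(q,2,0),3),np.round(np.nanpercentile(q,98,0),3))
E
```

```text
{'time_s': np.float64(0.0), 'q': array([-1.393,  0.412, -0.013,  1.597,  0.006,  1.134, -0.082]), 'joint_vel': array([ 0.   ,  0.001, -0.   , -0.001,  0.   , -0.   ,  0.   ]), 'tau': array([-0.0000e+00, -6.0062e+01,  6.8200e-01, -2.9940e+01,  1.4000e-02,
        1.1000e-02, -0.0000e+00]), 'position': array([0.152, 0.606, 0.404]), 'tool_rot': array([-3.14 ,  0.   ,  2.896]), 'force': array([-0.632, -1.094, -0.76 ]), 'torque': array([-0.005,  0.027,  0.017]), 'grip_force': np.float64(0.0), 'finger_gap': np.float64(0.085)}
top 53.074085430438736 [[0.029, 0.981, -0.192, 0.431], [-0.999, 0.035, 0.026, -0.001], [0.032, 0.191, 0.981, 0.891], [0.0, 0.0, 0.0, 1.0]]
plate 0.89 [172. 213. 252. 295.] [0.567 0.18  0.025] [0.504 0.125 0.021] [0.635 0.242 0.067]
plate 0.67 [156. 315. 246. 396.] [0.384 0.191 0.024] [0.326 0.127 0.001] [0.442 0.261 0.067]
base 0.82 [354. 201. 473. 343.] [ 0.543 -0.176  0.027] [ 0.437 -0.268  0.009] [ 0.656 -0.091  0.068]
jar_screws 0.62 [272. 113. 309. 164.] [0.762 0.054 0.097] [0.744 0.024 0.014] [0.801 0.085 0.102]
timber_d 0.81 [357. 125. 443. 183.] [ 0.768 -0.161
[... 183 characters left out ...]
4 [[0.654, 0.514, -0.555, -0.086], [-0.756, 0.446, -0.479, -0.59], [0.001, 0.733, 0.68, 0.911], [0.0, 0.0, 0.0, 1.0]]
plate 0.8 [240. 201. 304. 245.] [0.558 0.172 0.025] [0.501 0.121 0.015] [0.626 0.241 0.067]
plate 0.6 [179. 240. 238. 290.] [0.372 0.177 0.025] [0.323 0.124 0.017] [0.437 0.257 0.067]
base 0.82 [340. 256. 429. 363.] [ 0.529 -0.192  0.026] [ 0.43  -0.273  0.008] [ 0.643 -0.104  0.068]
jar_screws 0.9 [353. 174. 381. 218.] [0.756 0.041 0.068] [0.741 0.021 0.005] [0.796 0.078 0.101]
timber_d 0.89 [397. 236. 475. 260.] [ 0.764 -0.166  0.019] [ 0.718 -0.24  -0.002] [ 0.815 -0.091  0.023]
timber_d 0.28 [239. 200. 300. 249.] [0.558 0.172 0.025] [0.501 0.121 0.   ] [0.63  0.244 0.067]
```

View pics/top0.png

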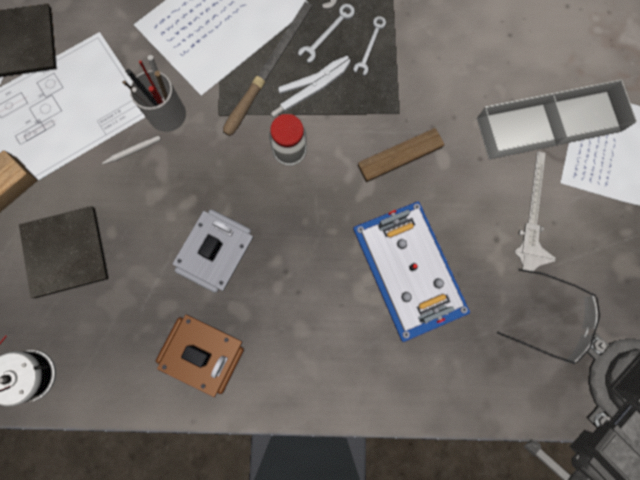

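View pics/scene0.png

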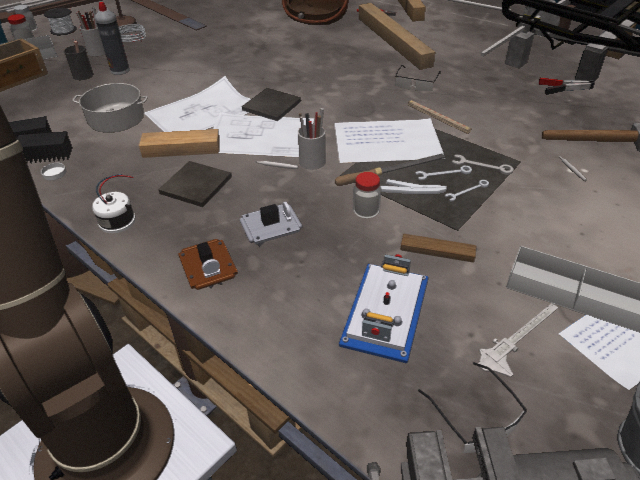

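Scene top view: the steel-grey plate is at about (210,248) with its mirror at (222,227). A look-alike of the same shape but brown sits at (198,355). The grey one fits "steel", and brown is excluded. The blue base is at (413,270), with its single ball at (402,243) at the upper (+x) end. Next I measure both and confirm in a crop.

```bash
cat > m.py <<'E'
from h import *
def rect(q): 
    (c,wh,a)=cv2.minAreaRect((q[:,:2]*1000).astype(np.float32)); return np.round(c,1),np.round(wh,1),round(a,1)
if __name__=="__main__":
  for c in ("top","scene"):
    p=vision.grab_frame(c);P=cloud(p);f=p["frame"].astype(int)
    x,y,z=P[...,0],P[...,1],P[...,2]
    if c=="top": cv2.imwrite("pics/crop.png",cv2.resize(p["frame"][190:350,150:490],None,fx=2.3,fy=2.3,interpolation=cv2.INTER_CUBIC))
    m=(abs(x-.567)<.1)&(abs(y-.18)<.09)&(x>.47)
    q=P[m&(z>.06)];print(c,"block",np.round(q.mean(0),4),rect(q))
    q=P[m&(z>.018)&(z<.03)];print("slab",np.round(q.mean(0),4),rect(q))
    q=P[m&(z>.032)&(z<.058)];print("mid",np.round(q.mean(0),4))
    b=(abs(x-.545)<.15)&(abs(y+.18)<.12)
    blue=b&(f[...,0]-f[...,2]>50)&(z>.006)&(z<.02)
    q=P[blue];print("blue",rect(q),np.median(q[:,2]))
    red=b&(f[...,2]-f[...,0]>90)&(f[...,2]-f[...,1]>90)
    n,l,st,ce=cv2.connectedComponentsWithStats(red.astype(np.uint8))
    for i in range(1,n):
        if st[i,4]>3: print("red",st[i,4],ce[i],np.round(np.nanmedian(P[l==i],0),4))
    q=P[b&(z>.055)&(z<.09)];
    for sgn in(1,-1):
        k=q[sgn*(q[:,0]-.545)>0];print("bracket",np.round(k.mean(0),4),rect(k))
E
python3 m.py
```

```text
top block [0.5768 0.1801 0.0654] (array([581.8, 177.4]), array([28.7, 66.1]), 66.2)
slab [0.5667 0.1835 0.0242] (array([570.5, 184.2]), array([105.1, 132. ]), 64.8)
mid [0.5785 0.1707 0.0456]
blue (array([ 548.2, -180.1]), array([228.9, 137.8]), 24.3) 0.012490806510146779
red 6 [392.33333333 211.16666667] [ 0.643  -0.1365  0.0666]
red 12 [414.5 265.5] [ 0.5489 -0.1783  0.0552]
red 6 [441.16666667 319.83333333] [ 0.4551 -0.2208  0.0681]
bracket [ 0.6209 -0.1462  0.0647] (array([ 595. , -148.4]), array([102.4,  62. ]), 4.4)
bracket [ 0.4764 -0.2109  0.0651] (array([ 473.6, -213.1]), array([42.9, 58.2]), 24.1)
scene block [0.5732 0.1779 0.0647] (array([579.6, 176.5]), array([29.1, 67. ]), 61.5)
slab [0.5568 0.1754 0.0238] (array([567.4, 182.5]), array([109.3, 132. ]), 63.5)
mid [0.5723 0.1715 0.0453]
blue (array([ 543.5, -181.1]), array([231.2, 137.8]), 24.1) 0.011969960896747955
red 6 [398.33333333 255.16666667] [ 0.642  -0.1385  0.064 ]
red 8 [386.875 293.125] [ 0.5478 -0.179   0.0548]
red 11 [375.18181818 329.09090909] [ 0.4539 -0.2213  0.0656]
bracket [ 0.6189 -0.1482  0.0633] (array([ 595.1, -157.4]), array([106.9,  57.6]), 20.4)
bracket [ 0.4707 -0.2146  0.0637] (array([ 496.7, -211.6]), array([98.3, 60.7]), 2.9)
```

View pics/crop.png

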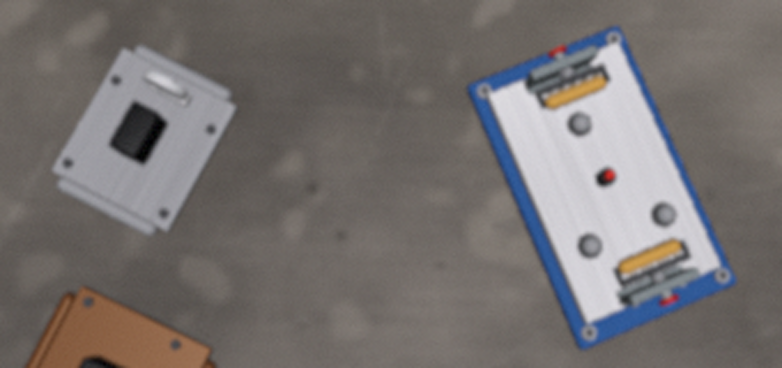

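The crop confirms the choice: grey steel plate with block at (138,132) and mirror at (168,85), giving yaw ≈ -26°. The mount's single ball is at (579,123), giving yaw ≈ 24°. Next I work out the approach.

```bash
cat > go.py <<'E'
import sys; from h import *
from scipy.spatial.transform import Rotation as R
s=observe(); t=np.array(list(map(float,sys.argv[1:4]))); yaw=np.radians(float(sys.argv[4]))
Rc=R.from_euler("xyz",s["tool_rot"]); Rt=R.from_euler("xyz",[np.pi,0,yaw])
print("travel cm",np.round(Rc.inv().apply(t-s["position"])*100,2),"turn",np.round((Rc.inv()*Rt).as_rotvec(),4),"pos",np.round(s["position"],4),"rot",np.round(s["tool_rot"],4),"F",np.round(s["force"],1),"t",s["time_s"])
E
python3 go.py .57 .183 .30 154.2
```

```text
travel cm [-50.83 -30.88  10.47] turn [1.000e-04 0.000e+00 2.044e-01] pos [0.1521 0.6062 0.4047] rot [3.1415 0.     2.8957] F [-0.1 -0.1  0.1] t 0.6
```

>>> {"api": "jog_arm", "payload": {
  "moves": [
    {"turn": [0,0,0.1],"travel": [-6,-3.6,1],"hand": 100},
    {"turn": [0,0,0.204],"travel": [-50.8,-30.9,10.5],"hand": 100},
    {"turn": [0,0,0.204],"travel": [-50.8,-30.9,10.5],"hand": 100},
    {"turn": [0,0,0.204],"travel": [-50.8,-30.9,10.5],"hand": 100},
    {"turn": [0,0,0.204],"travel": [-50.8,-30.9,10.5],"hand": 100},
    {"turn": [0,0,0.204],"travel": [-50.8,-30.9,10.5],"hand": 100},
    {"turn": [0,0,0.204],"travel": [-50.8,-30.9,10.5],"hand": 100},
    {"turn": [0,0,0.204],"travel": [-50.8,-30.9,10.5],"hand": 100}
  ]
}}

```text
time_s: 1.6
position: [0.4991, 0.2543, 0.3182]
tool_rot: [3.141, 0.0, 2.692]
force: [0.8, 0.7, 1.0]
finger_gap: 0.0852
grip_force: 0.0
```

```bash
python3 go.py .57 .183 .30 154.2
```

```text
travel cm [-9.48 -3.35  1.82] turn [0.001  0.0004 0.0009] pos [0.4991 0.2543 0.3182] rot [3.1406e+00 4.0000e-04 2.6922e+00] F [0.8 0.7 1. ] t 1.6
```

>>> {"api": "jog_arm", "payload": {
  "moves": [
    {"turn": [0,0,0],"travel": [-5.5,-2,1.1],"hand": 100},
    {"turn": [0,0,0],"travel": [-8,-2.8,1.5],"hand": 100},
    {"turn": [0,0,0],"travel": [-8,-2.8,1.5],"hand": 100},
    {"turn": [0,0,0],"travel": [-8,-2.8,1.5],"hand": 100}
  ]
}}

```text
time_s: 2.1
position: [0.5573, 0.1966, 0.3031]
tool_rot: [3.141, -0.001, 2.693]
force: [-0.1, 0.3, 0.2]
finger_gap: 0.0852
grip_force: 0.0
```

```bash
cat > w.py <<'E'
from h import *
import sys
def wcloud(p):
    z=p["z_map"];H,W=z.shape;f=H/2/np.tan(np.radians(p["fovy"])/2)
    v,u=np.mgrid[0:H,0:W].astype(float);dx=u-p["cx"];dy=v-p["cy"];r=np.hypot(dx,dy)+1e-9
    k=np.tan(np.clip(r/f,0,1.5))/r
    P=np.stack([dx*k*z,-dy*k*z,-z,np.ones_like(z)],-1)@np.array(p["T"]).T
    P=P[...,:3];P[z<=0]=np.nan;return P
if __name__=="__main__":
    p=vision.grab_frame("wrist");cv2.imwrite(sys.argv[1],p["frame"]);P=wcloud(p);z=P[...,2]
    from m import rect
    m=(abs(P[...,0]-.57)<.09)&(abs(P[...,1]-.183)<.09)
    q=P[m&(z>.018)&(z<.03)];print("slab",np.round(q.mean(0),4),rect(q))
    g=p["frame"].max(2)<70
    q=P[m&(z>.06)&(z<.072)&g];print("block",len(q),np.round(q.mean(0),4),rect(q))
E
python3 w.py pics/w1.png; python3 go.py .57 .183 .30 154.2
```

```text
slab [0.5598 0.1904 0.024 ] (array([569.7, 185.5]), array([104.5, 130.3]), 64.4)
block 2382 [0.5687 0.1861 0.0655] (array([569.9, 185.2]), array([23.3, 40. ]), 64.8)
travel cm [-1.77 -0.7   0.33] turn [ 0.0006 -0.0006  0.0023] pos [0.5571 0.197  0.3033] rot [ 3.1410e+00 -6.0000e-04  2.6936e+00] F [-0.3  1.   0.6] t 2.15
```

View pics/w1.png

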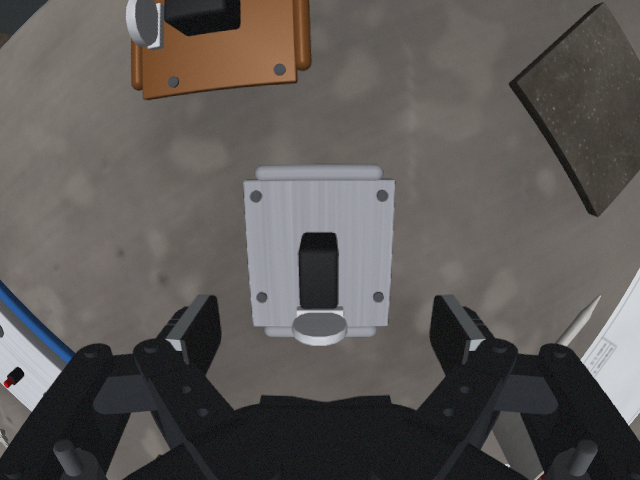

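The wrist view shows the steel plate squarely below: block at (319,270), mirror at (320,328), which is the expected +x side. Block centre is (0.570, 0.185), yaw -25.4°.

```bash
python3 go.py .57 .1852 .205 154.6
```

```text
travel cm [-1.68 -0.51  9.83] turn [ 0.0006 -0.0006 -0.0047] pos [0.5571 0.197  0.3033] rot [ 3.1410e+00 -6.0000e-04  2.6936e+00] F [-0.3  1.   0.6] t 2.15
```

>>> {"api": "jog_arm", "payload": {
  "moves": [
    {"turn": [0,0,-0.005],"travel": [-1.7,-0.5,3],"hand": 100},
    {"turn": [0,0,-0.005],"travel": [-1.7,-0.5,6],"hand": 100},
    {"turn": [0,0,-0.005],"travel": [-1.7,-0.5,8],"hand": 100},
    {"turn": [0,0,-0.005],"travel": [-1.7,-0.5,8],"hand": 100},
    {"turn": [0,0,-0.005],"travel": [-1.7,-0.5,8],"hand": 100}
  ]
}}

```text
time_s: 2.78
position: [0.5709, 0.1848, 0.2242]
tool_rot: [3.14, 0.001, 2.698]
force: [0.3, 0.4, 0.0]
finger_gap: 0.0851
grip_force: 0.0
```

```bash
python3 go.py .57 .1852 .205 154.6
```

```text
travel cm [ 0.1  -0.    1.92] turn [ 0.0012  0.0006 -0.0001] pos [0.5709 0.1848 0.2242] rot [3.1404e+00 6.0000e-04 2.6981e+00] F [0.3 0.4 0. ] t 2.775
```

>>> {"api": "jog_arm", "payload": {
  "moves": [
    {"turn": [0,0,0],"travel": [0.1,0,1.2],"hand": 100},
    {"turn": [0,0,0],"travel": [0.1,0,1.9],"hand": 100},
    {"turn": [0,0,0],"travel": [0.1,0,1.9],"hand": 60},
    {"turn": [0,0,0],"travel": [0.1,0,1.9],"hand": 40},
    {"turn": [0,0,0],"travel": [0.1,0,1.9],"hand": 10},
    {"turn": [0,0,0],"travel": [0.1,0,1.9],"hand": 10},
    {"turn": [0,0,0],"travel": [0.1,0,1.9],"hand": 10},
    {"turn": [0,0,0],"travel": [0.1,0,1.9],"hand": 10}
  ]
}}

```text
time_s: 3.78
position: [0.5703, 0.1844, 0.2046]
tool_rot: [3.141, 0.001, 2.697]
force: [0.1, 0.6, 4.3]
finger_gap: 0.0235
grip_force: 59.0
```

>>> {"api": "jog_arm", "payload": {
  "moves": [
    {"turn": [0,0,0],"travel": [0,0,0],"hand": 10},
    {"turn": [0,0,0],"travel": [0,0,0],"hand": 10}
  ]
}}

```text
time_s: 4.03
position: [0.5703, 0.1844, 0.2045]
tool_rot: [3.141, 0.001, 2.697]
force: [-0.4, 0.5, 5.5]
finger_gap: 0.0232
grip_force: 59.1
```

>>> {"api": "jog_arm", "payload": {
  "moves": [
    {"turn": [0,0,0],"travel": [0,0,-3],"hand": 10},
    {"turn": [0,0,0],"travel": [0,0,-8],"hand": 10},
    {"turn": [0,0,0],"travel": [0,0,-10],"hand": 10},
    {"turn": [0,0,0],"travel": [0,0,-10],"hand": 10},
    {"turn": [0,0,0],"travel": [0,0,-10],"hand": 10}
  ]
}}

```text
time_s: 4.65
position: [0.5692, 0.184, 0.3023]
tool_rot: [-3.139, -0.002, 2.697]
force: [-0.1, -0.3, -4.3]
finger_gap: 0.0233
grip_force: 60.4
```

```bash
python3 go.py .5485 -.1787 .295 204.1
cat > nest.py <<'E'
from m import *
P0=[]
for c in ("top","scene"):
    p=vision.grab_frame(c);P=cloud(p);f=p["frame"].astype(int);x,y,z=np.moveaxis(P,-1,0)
    b=(abs(x-.545)<.13)&(abs(y+.18)<.1)
    a=np.radians(24.1);u=np.array([np.cos(a),np.sin(a)]);w=np.array([-u[1],u[0]])
    X=(x-.546)*u[0]+(y+.1805)*u[1];Y=(x-.546)*w[0]+(y+.1805)*w[1]
    br=b&(f[...,2]-f[...,0]>60)&(f[...,1]-f[...,0]>30)
    for s in(1,-1):
        k=br&(s*X>0);print(c,"roller",k.sum(),np.round([X[k].mean(),Y[k].mean(),z[k].mean(),z[k].max(),Y[k].min(),Y[k].max()],4))
    for bx,by in((.047,0),(-.044,.032),(-.044,-.032)):
        k=b&(np.hypot(X-bx,Y-by)<.014)&(z>.019+.008)&(z<.05);
        k2=k&(z>np.nanmax(np.where(k,z,0))-.004);print("ball",k.sum(),np.round([X[k2].mean(),Y[k2].mean(),z[k].max()],4))
    k=b&(np.hypot(X,Y)<.012)&(z>.04);print("pin",k.sum(),np.round([X[k].mean(),Y[k].mean(),z[k].max()],4))
E
python3 nest.py
```

```text
travel cm [-13.74 -33.63   0.78] turn [-0.0012 -0.003  -0.8654] pos [0.5692 0.184  0.3023] rot [-3.1393e+00 -2.1000e-03  2.6969e+00] F [-0.1 -0.3 -4.3] t 4.65
top roller 150 [ 0.0712  0.0009  0.0644  0.0683 -0.0231  0.0261]
top roller 156 [-0.0645  0.0012  0.0647  0.0694 -0.0232  0.025 ]
ball 137 [0.051  0.0004 0.0437]
ball 151 [-0.0398  0.0329  0.0447]
ball 141 [-0.0394 -0.0322  0.0445]
pin 51 [0.0037 0.0013 0.0587]
scene roller 115 [ 0.0672  0.0001  0.0628  0.0679 -0.0242  0.0253]
scene roller 125 [-0.068   0.0002  0.0634  0.068  -0.0247  0.0275]
ball 79 [ 0.0466 -0.0014  0.0445]
ball 47 [-0.044   0.0328  0.0449]
ball 81 [-0.0452 -0.0306  0.0466]
pin 44 [-0.0006 -0.0003  0.0567]
```

```bash
python3 go.py .658 -.130 .335 204.1
```

```text
travel cm [-21.51 -24.54  -3.27] turn [-0.0014 -0.0032 -0.8654] pos [0.5694 0.184  0.3022] rot [-3.1390e+00 -2.2000e-03  2.6968e+00] F [ 0.3  0.1 -3.6] t 4.75
```

>>> {"api": "jog_arm", "payload": {
  "moves": [
    {"turn": [0,0,-0.07],"travel": [-1.5,-1.7,-3],"hand": 10},
    {"turn": [0,0,-0.19],"travel": [-4.5,-5,-3.2],"hand": 10},
    {"turn": [0,0,-0.33],"travel": [-8,-9,-3.2],"hand": 10},
    {"turn": [0,0,-0.48],"travel": [-12,-13.5,-3.2],"hand": 10},
    {"turn": [-0.001,-0.003,-0.62],"travel": [-15.5,-18,-3.2],"hand": 10},
    {"turn": [-0.001,-0.003,-0.76],"travel": [-19,-22,-3.2],"hand": 10},
    {"turn": [-0.001,-0.003,-0.85],"travel": [-21.2,-24.2,-3.2],"hand": 10},
    {"turn": [-0.001,-0.003,-0.865],"travel": [-21.5,-24.5,-3.2],"hand": 10}
  ]
}}

```text
time_s: 5.75
position: [0.6584, -0.1333, 0.3342]
tool_rot: [-3.141, 0.0, -2.725]
force: [-0.4, 0.6, -4.4]
finger_gap: 0.0236
grip_force: 60.4
```

>>> {"api": "jog_arm", "payload": {
  "moves": [
    {"turn": [0,0,0],"travel": [0,0,0],"hand": 10},
    {"turn": [0,0,0],"travel": [0,0,0],"hand": 10},
    {"turn": [0,0,0],"travel": [0,0,0],"hand": 10}
  ]
}}

```text
time_s: 6.12
position: [0.6587, -0.1279, 0.3361]
tool_rot: [3.141, 0.003, -2.72]
force: [-0.3, -0.1, -4.3]
finger_gap: 0.0232
grip_force: 60.3
```

```bash
cat > nw.py <<'E'
from m import *; from w import wcloud
p=vision.grab_frame("wrist");cv2.imwrite("pics/w2.png",p["frame"]);P=wcloud(p);f=p["frame"].astype(int);x,y,z=np.moveaxis(P,-1,0)
b=(abs(x-.545)<.13)&(abs(y+.18)<.11)&(z<.075)
q=P[b&(f[...,0]-f[...,2]>50)&(z>.006)&(z<.02)];print("blue",rect(q),np.median(q[:,2]))
a=np.radians(24.1);u=np.array([np.cos(a),np.sin(a)]);w=np.array([-u[1],u[0]])
X=(x-.546)*u[0]+(y+.1805)*u[1];Y=(x-.546)*w[0]+(y+.1805)*w[1]
br=b&(f[...,2]-f[...,0]>60)&(f[...,1]-f[...,0]>30)
for s in(1,-1):
    k=br&(s*X>0)
    if k.any():
        q=np.c_[X[k],Y[k]]; print("roller",k.sum(),cv2.minAreaRect((q*1000).astype(np.float32)),np.round(z[k].max(),4))
for bx,by in((.047,0),(-.044,.032),(-.044,-.032)):
    k=b&(np.hypot(X-bx,Y-by)<.014)&(z>.027)&(z<.055)
    if k.any():
        k2=k&(z>np.nanpercentile(z[k],98)-.003);print("ball",k.sum(),np.round([X[k2].mean(),Y[k2].mean(),np.nanpercentile(z[k],98)],4))
k=b&(np.hypot(X,Y)<.012)&(z>.04)
if k.any(): print("pin",k.sum(),np.round([X[k].mean(),Y[k].mean(),z[k].max()],4))
E
python3 nw.py; python3 go.py .5485 -.1787 .275 204.1
```

```text
blue (array([ 546.5, -180.4]), array([118.8, 137.4]), 24.2) 0.011945546745352809
ball 704 [0.0511 0.0004 0.0429]
ball 568 [-0.0391  0.0322  0.043 ]
ball 581 [-0.0392 -0.0313  0.0429]
pin 313 [0.0054 0.0004 0.0575]
travel cm [12.15 -0.1   6.08] turn [-0.0001  0.0032  0.0011] pos [ 0.6587 -0.1282  0.3362] rot [-3.1415  0.0032 -2.7199] F [-0.1 -0.2 -4.3] t 6.175
```

View pics/w2.png

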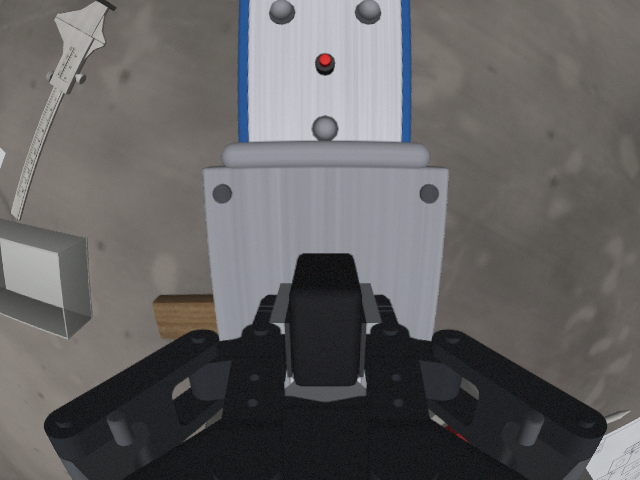

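The wrist view shows the nest clear: single ball (324,128), pin (325,63), rear balls (282,12) and (368,12), with the held plate square in line. Nest centre ≈ (0.5495, -0.1785). Ball tops at about 43 mm suggest the shims put it roughly 5 mm high.

```bash
python3 go.py .5495 -.1785 .275 204.2
```

```text
travel cm [12.05 -0.12  6.08] turn [-0.0001  0.0032 -0.0007] pos [ 0.6587 -0.1282  0.3362] rot [-3.1415  0.0032 -2.7199] F [-0.1 -0.2 -4.3] t 6.175
```

>>> {"api": "jog_arm", "payload": {
  "moves": [
    {"turn": [0,0.0016,0],"travel": [3,0,0],"hand": 10},
    {"turn": [0,0.0032,0],"travel": [7,-0.1,0],"hand": 10},
    {"turn": [0,0.0032,0],"travel": [11,-0.1,0],"hand": 10},
    {"turn": [0,0.0032,-0.001],"travel": [12,-0.1,1],"hand": 10},
    {"turn": [0,0.0032,-0.001],"travel": [12,-0.1,3],"hand": 10},
    {"turn": [0,0.0032,-0.001],"travel": [12,-0.1,4.6],"hand": 10},
    {"turn": [0,0.0032,-0.001],"travel": [12,-0.1,5],"hand": 10},
    {"turn": [0,0.0032,-0.001],"travel": [12,-0.1,5],"hand": 10}
  ]
}}

```text
time_s: 7.18
position: [0.5501, -0.1789, 0.2855]
tool_rot: [-3.142, -0.0, -2.72]
force: [1.2, -0.2, -4.2]
finger_gap: 0.0233
grip_force: 60.3
```

>>> {"api": "jog_arm", "payload": {
  "moves": [
    {"turn": [0,0,0],"travel": [0,0,0],"hand": 10},
    {"turn": [0,0,0],"travel": [0,0,0],"hand": 10}
  ]
}}

```text
time_s: 7.42
position: [0.5499, -0.1793, 0.2863]
tool_rot: [-3.141, 0.001, -2.72]
force: [-0.7, -0.2, -3.5]
finger_gap: 0.0232
grip_force: 60.3
```

```bash
python3 go.py .5495 -.1785 .26 204.2
```

```text
travel cm [0.01 0.09 2.63] turn [-0.0009  0.0007 -0.0011] pos [ 0.5499 -0.1793  0.2863] rot [-3.1406e+00  7.0000e-04 -2.7203e+00] F [-0.7 -0.2 -3.5] t 7.425
```

>>> {"api": "jog_arm", "payload": {
  "moves": [
    {"turn": [-0.0005,0.0005,0],"travel": [0,0.1,1],"hand": 10},
    {"turn": [-0.0008,0.0005,0],"travel": [0,0.1,2],"hand": 10},
    {"turn": [-0.0008,0.0005,0],"travel": [0,0.1,2.7],"hand": 10},
    {"turn": [-0.0008,0.0005,0],"travel": [0,0.1,2.9],"hand": 10},
    {"turn": [-0.0008,0.0005,0],"travel": [0,0.1,2.9],"hand": 10},
    {"turn": [-0.0008,0.0005,0],"travel": [0,0.1,2.9],"hand": 10}
  ]
}}

```text
time_s: 8.18
position: [0.5494, -0.1784, 0.257]
tool_rot: [3.141, -0.0, -2.72]
force: [0.3, -0.6, -4.7]
finger_gap: 0.0237
grip_force: 60.4
```

>>> {"api": "jog_arm", "payload": {
  "moves": [
    {"turn": [0,0,0],"travel": [0,0,0.1],"hand": 10},
    {"turn": [0,0,0],"travel": [0,0,0.2],"hand": 10},
    {"turn": [0,0,0],"travel": [0,0,0.2],"hand": 10}
  ]
}}

```text
time_s: 8.55
position: [0.5492, -0.1783, 0.2547]
tool_rot: [3.141, -0.001, -2.72]
force: [0.2, 0.0, -4.9]
finger_gap: 0.0231
grip_force: 60.4
```

>>> {"api": "jog_arm", "payload": {
  "moves": [
    {"turn": [0,0,0],"travel": [0,0,0.1],"hand": 10},
    {"turn": [0,0,0],"travel": [0,0,0.2],"hand": 10},
    {"turn": [0,0,0],"travel": [0,0,0.2],"hand": 10}
  ]
}}

```text
time_s: 8.93
position: [0.5494, -0.1783, 0.2528]
tool_rot: [3.141, -0.0, -2.72]
force: [0.3, 0.4, -3.1]
finger_gap: 0.0235
grip_force: 60.4
```

>>> {"api": "jog_arm", "payload": {
  "moves": [
    {"turn": [0,0,0],"travel": [0,0,0.1],"hand": 10},
    {"turn": [0,0,0],"travel": [0,0,0.1],"hand": 10},
    {"turn": [0,0,0],"travel": [0,0,0.1],"hand": 10}
  ]
}}

```text
time_s: 9.3
position: [0.5495, -0.1784, 0.2522]
tool_rot: [-3.142, 0.0, -2.72]
force: [-0.6, -0.1, 1.4]
finger_gap: 0.0235
grip_force: 61.3
```

>>> {"api": "jog_arm", "payload": {
  "moves": [
    {"turn": [0,0,0],"travel": [0,0,0.1],"hand": 10},
    {"turn": [0,0,0],"travel": [0,0,0.1],"hand": 10},
    {"turn": [0,0,0],"travel": [0,0,0.1],"hand": 10}
  ]
}}

```text
time_s: 9.68
position: [0.5497, -0.1784, 0.2517]
tool_rot: [-3.141, 0.001, -2.72]
force: [-0.9, 0.8, 7.2]
finger_gap: 0.0232
grip_force: 62.1
```

```bash
python3 -c "
from bench import observe;print(observe())"
```

```text
{'time_s': 9.675, 'q': array([ 0.16907657,  0.50496106,  0.08112615,  1.86294434, -0.0562226 ,
        0.77492297,  2.27225713]), 'joint_vel': array([-9.73739245e-04, -1.74426037e-03, -4.29766029e-04,  4.35518537e-04,
       -6.87687682e-04, -1.84113480e-03,  4.17959068e-05]), 'tau': array([ 3.57469339e-01, -5.58988595e+01,  2.49072678e+00, -2.17469019e+01,
        1.28003117e-01, -3.76847545e-01, -1.28548421e-02]), 'position': array([ 0.5497392 , -0.17844598,  0.2516715 ]), 'tool_rot': array([-3.14109947e+00,  8.16941017e-04, -2.72039886e+00]), 'force': array([-0.8955308 ,  0.84143972,  7.19882956]), 'torque': array([0.20281666, 0.23317178, 0.05059133]), 'grip_force': 62.05820918083191, 'finger_gap': 0.02323707479672535}
```

>>> {"api": "jog_arm", "payload": {
  "moves": [
    {"turn": [0,0,0],"travel": [0,0,0.1],"hand": 10},
    {"turn": [0,0,0],"travel": [0,0,0.1],"hand": 10},
    {"turn": [0,0,0],"travel": [0,0,0.2],"hand": 10},
    {"turn": [0,0,0],"travel": [0,0,0.2],"hand": 10}
  ]
}}

```text
time_s: 10.18
position: [0.55, -0.1786, 0.2499]
tool_rot: [-3.14, 0.001, -2.72]
force: [-0.4, 0.1, 6.2]
finger_gap: 0.0232
grip_force: 62.0
```

>>> {"api": "jog_arm", "payload": {
  "moves": [
    {"turn": [0,0,0],"travel": [0,0,0.1],"hand": 10},
    {"turn": [0,0,0],"travel": [0,0,0.1],"hand": 10},
    {"turn": [0,0,0],"travel": [0,0,0.2],"hand": 10},
    {"turn": [0,0,0],"travel": [0,0,0.2],"hand": 10}
  ]
}}

```text
time_s: 10.68
position: [0.5497, -0.1786, 0.2473]
tool_rot: [-3.141, 0.001, -2.72]
force: [-0.1, 0.1, 3.5]
finger_gap: 0.0232
grip_force: 61.5
```

>>> {"api": "jog_arm", "payload": {
  "moves": [
    {"turn": [0,0,0],"travel": [0,0,0.1],"hand": 10},
    {"turn": [0,0,0],"travel": [0,0,0.1],"hand": 10},
    {"turn": [0,0,0],"travel": [0,0,0.2],"hand": 10},
    {"turn": [0,0,0],"travel": [0,0,0.2],"hand": 10}
  ]
}}

```text
time_s: 11.18
position: [0.5492, -0.1783, 0.2443]
tool_rot: [3.141, -0.001, -2.72]
force: [2.6, 0.3, -0.6]
finger_gap: 0.0233
grip_force: 60.9
```

>>> {"api": "jog_arm", "payload": {
  "moves": [
    {"turn": [0,0,0],"travel": [0,0,0.1],"hand": 10},
    {"turn": [0,0,0],"travel": [0,0,0.1],"hand": 10},
    {"turn": [0,0,0],"travel": [0,0,0.1],"hand": 10}
  ]
}}

```text
time_s: 11.55
position: [0.5491, -0.1782, 0.2434]
tool_rot: [3.141, -0.001, -2.72]
force: [0.9, 0.1, -3.7]
finger_gap: 0.0231
grip_force: 60.6
```

>>> {"api": "jog_arm", "payload": {
  "moves": [
    {"turn": [0,0,0],"travel": [0,0,0.05],"hand": 10},
    {"turn": [0,0,0],"travel": [0,0,0.05],"hand": 10}
  ]
}}

```text
time_s: 11.8
position: [0.5492, -0.1783, 0.2432]
tool_rot: [3.141, -0.001, -2.72]
force: [1.7, 0.9, -2.2]
finger_gap: 0.023
grip_force: 60.7
```

>>> {"api": "jog_arm", "payload": {
  "moves": [
    {"turn": [0,0,0],"travel": [0,0,0.05],"hand": 10},
    {"turn": [0,0,0],"travel": [0,0,0.05],"hand": 10},
    {"turn": [0,0,0],"travel": [0,0,0.05],"hand": 10}
  ]
}}

```text
time_s: 12.18
position: [0.5492, -0.1783, 0.2427]
tool_rot: [3.141, -0.001, -2.72]
force: [1.1, 1.1, -3.3]
finger_gap: 0.0234
grip_force: 60.7
```

>>> {"api": "jog_arm", "payload": {
  "moves": [
    {"turn": [0,0,0],"travel": [0,0,0.05],"hand": 10},
    {"turn": [0,0,0],"travel": [0,0,0.05],"hand": 10},
    {"turn": [0,0,0],"travel": [0,0,0.05],"hand": 10}
  ]
}}

```text
time_s: 12.55
position: [0.5492, -0.1783, 0.2421]
tool_rot: [3.141, -0.001, -2.72]
force: [0.9, 0.0, -2.4]
finger_gap: 0.0232
grip_force: 60.6
```

>>> {"api": "jog_arm", "payload": {
  "moves": [
    {"turn": [0,0,0],"travel": [0,0,0.05],"hand": 10},
    {"turn": [0,0,0],"travel": [0,0,0.05],"hand": 10},
    {"turn": [0,0,0],"travel": [0,0,0.05],"hand": 10}
  ]
}}

```text
time_s: 12.92
position: [0.5492, -0.1783, 0.2416]
tool_rot: [3.141, -0.001, -2.72]
force: [1.4, 0.7, -4.2]
finger_gap: 0.0231
grip_force: 60.5
```

>>> {"api": "jog_arm", "payload": {
  "moves": [
    {"turn": [0,0,0],"travel": [0,0,0.05],"hand": 10},
    {"turn": [0,0,0],"travel": [0,0,0.05],"hand": 10},
    {"turn": [0,0,0],"travel": [0,0,0.05],"hand": 10}
  ]
}}

```text
time_s: 13.3
position: [0.5492, -0.1783, 0.2412]
tool_rot: [3.141, -0.001, -2.72]
force: [0.9, 0.7, -4.4]
finger_gap: 0.0233
grip_force: 60.4
```

```bash
python3 -c "
from bench import observe
s=observe();print(s['position'],s['tool_rot'],s['force'],s['torque'],s['time_s'])"
```

```text
[ 0.54923831 -0.17831534  0.2411627 ] [ 3.14099543e+00 -7.41220828e-04 -2.72032760e+00] [ 0.93409395  0.6621818  -4.39412981] [ 0.15644407 -0.28424266  0.00300142] 13.3
```

>>> {"api": "jog_arm", "payload": {
  "moves": [
    {"turn": [0,0,0],"travel": [0,0,0.05],"hand": 10},
    {"turn": [0,0,0],"travel": [0,0,0.05],"hand": 10},
    {"turn": [0,0,0],"travel": [0,0,0.05],"hand": 10}
  ]
}}

```text
time_s: 13.68
position: [0.5492, -0.1783, 0.2406]
tool_rot: [3.141, -0.001, -2.72]
force: [0.1, 0.3, -5.3]
finger_gap: 0.0234
grip_force: 60.3
```

>>> {"api": "jog_arm", "payload": {
  "moves": [
    {"turn": [0,0,0],"travel": [0,0,0.05],"hand": 10},
    {"turn": [0,0,0],"travel": [0,0,0.05],"hand": 10},
    {"turn": [0,0,0],"travel": [0,0,0.05],"hand": 10}
  ]
}}

```text
time_s: 14.05
position: [0.5492, -0.1783, 0.2402]
tool_rot: [3.141, -0.001, -2.72]
force: [1.5, 1.1, -5.0]
finger_gap: 0.0235
grip_force: 60.3
```

Run:
```python
from h import *
s=observe();print(s['position'],s['force'],s['torque'])
a=vision.grab_frame("top")["frame"][190:350,335:490];b=vision.grab_frame("scene")["frame"][230:375,310:450]
cv2.imwrite("pics/c3.png",np.hstack([cv2.resize(a,(390,400),interpolation=cv2.INTER_CUBIC),cv2.resize(b,(390,400),interpolation=cv2.INTER_CUBIC)]))
```

```text
[ 0.54924069 -0.17834361  0.24017894] [ 1.48718902  1.10959595 -4.95011049] [ 0.12762469 -0.3273507   0.03420669]
```

View pics/c3.png

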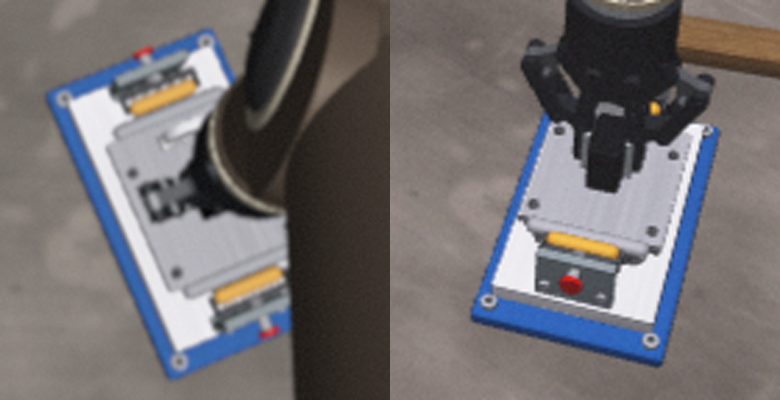

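The picture shows the plate level between the catches: rollers at (165,97) and (250,285) in the left crop. Whether the far catch is over its bar is unclear, so I measure the rollers against their free positions.

```bash
python3 nest.py 2>/dev/null | grep -E "roller"
python3 - <<'E'
from h import *
p=vision.grab_frame("scene");P=cloud(p);x,y,z=np.moveaxis(P,-1,0);f=p["frame"].astype(int)
a=np.radians(24.1);X=(x-.5495)*np.cos(a)+(y+.1785)*np.sin(a);Y=-(x-.5495)*np.sin(a)+(y+.1785)*np.cos(a)
for c in(("top"),("scene")):
    p=vision.grab_frame(c);P=cloud(p);x,y,z=np.moveaxis(P,-1,0);f=p["frame"].astype(int)
    X=(x-.5495)*np.cos(a)+(y+.1785)*np.sin(a);Y=-(x-.5495)*np.sin(a)+(y+.1785)*np.cos(a)
    s=(abs(Y)<.045)&(abs(Y)>.028)&(z>.04)&(z<.08)&(f.max(2)>90)
    for lo,hi in((-.052,-.025),(.02,.05)):
        k=s&(X>lo)&(X<hi); print(c,"slab z",lo,k.sum(),np.round(np.nanmedian(z[k]),4))
    for e in(-1,1):
        k=s&(e*X>.05)&(e*X<.075); print(" bar",e,k.sum(),np.round([X[k].min(),X[k].max(),z[k].max()],4) if k.any() else '')
E
```

```text
top roller 155 [ 0.0732  0.001   0.0644  0.0679 -0.0242  0.0252]
top roller 166 [-0.0688  0.0011  0.0646  0.0684 -0.0239  0.0252]
top slab z -0.052 223 0.0604
top slab z 0.02 158 0.0603
 bar -1 141 [-0.0733 -0.0501  0.0655]
 bar 1 120 [0.0501 0.0746 0.0656]
scene slab z -0.052 171 0.0597
scene slab z 0.02 78 0.0596
 bar -1 156 [-0.0735 -0.0501  0.0648]
 bar 1 0
```

Both rollers are already well above the bar axes, the slab is level, and the plate sits about 1 mm toward -x. I shift it +1 mm in x and go on gently.

>>> {"api": "jog_arm", "payload": {
  "moves": [
    {"turn": [0,0,0],"travel": [-0.05,0,0],"hand": 10},
    {"turn": [0,0,0],"travel": [-0.1,0,0],"hand": 10},
    {"turn": [0,0,0],"travel": [-0.1,0,0],"hand": 10},
    {"turn": [0,0,0],"travel": [-0.1,0,0],"hand": 10}
  ]
}}

```text
time_s: 14.85
position: [0.55, -0.178, 0.2402]
tool_rot: [3.141, -0.001, -2.72]
force: [-0.1, 0.6, -5.6]
finger_gap: 0.0232
grip_force: 60.2
```

>>> {"api": "jog_arm", "payload": {
  "moves": [
    {"turn": [0,0,0],"travel": [0,0,0.05],"hand": 10},
    {"turn": [0,0,0],"travel": [0,0,0.05],"hand": 10},
    {"turn": [0,0,0],"travel": [0,0,0.05],"hand": 10}
  ]
}}

```text
time_s: 15.22
position: [0.5501, -0.178, 0.2397]
tool_rot: [3.141, -0.001, -2.72]
force: [0.4, 0.4, -6.1]
finger_gap: 0.0231
grip_force: 60.2
```

```bash
python3 -c "
from bench import observe
s=observe();print(s['position'],s['tool_rot'],s['force'],s['torque'],s['time_s'])"; python3 nest.py 2>/dev/null | grep -E "roller"
```

```text
[ 0.55014379 -0.17795349  0.23967323] [ 3.14103217e+00 -7.71402711e-04 -2.72040000e+00] [ 0.41863981  0.3677691  -6.14967171] [ 0.06285666 -0.12258741 -0.00365743] 15.225
top roller 159 [ 0.0738  0.0008  0.0642  0.0687 -0.0239  0.0244]
top roller 168 [-0.0679  0.0011  0.0644  0.069  -0.0246  0.0252]
```

>>> {"api": "jog_arm", "payload": {
  "moves": [
    {"turn": [0,0,0],"travel": [0,0,0.05],"hand": 10},
    {"turn": [0,0,0],"travel": [0,0,0.05],"hand": 10},
    {"turn": [0,0,0],"travel": [0,0,0.05],"hand": 10}
  ]
}}

```text
time_s: 15.65
position: [0.5502, -0.1779, 0.2392]
tool_rot: [3.141, -0.001, -2.72]
force: [0.2, 0.4, -5.8]
finger_gap: 0.0233
grip_force: 60.2
```

>>> {"api": "jog_arm", "payload": {
  "moves": [
    {"turn": [0,0,0],"travel": [0,0,0.05],"hand": 10},
    {"turn": [0,0,0],"travel": [0,0,0.05],"hand": 10},
    {"turn": [0,0,0],"travel": [0,0,0.05],"hand": 10}
  ]
}}

```text
time_s: 16.02
position: [0.5502, -0.1778, 0.2389]
tool_rot: [3.141, -0.0, -2.72]
force: [-0.1, 1.8, -3.5]
finger_gap: 0.023
grip_force: 60.4
```

>>> {"api": "jog_arm", "payload": {
  "moves": [
    {"turn": [0,0,0],"travel": [0,0,0.05],"hand": 10},
    {"turn": [0,0,0],"travel": [0,0,0.05],"hand": 10},
    {"turn": [0,0,0],"travel": [0,0,0.05],"hand": 10}
  ]
}}

```text
time_s: 16.4
position: [0.5502, -0.1778, 0.2384]
tool_rot: [3.141, -0.0, -2.72]
force: [-0.0, 2.5, 0.2]
finger_gap: 0.0231
grip_force: 61.0
```

The balls are now felt, about 14.5 mm below first touch, which matches home. Both catches are past, so I release.

>>> {"api": "jog_arm", "payload": {
  "moves": [
    {"turn": [0,0,0],"travel": [0,0,0],"hand": 35},
    {"turn": [0,0,0],"travel": [0,0,0],"hand": 50},
    {"turn": [0,0,0],"travel": [0,0,0],"hand": 70},
    {"turn": [0,0,0],"travel": [0,0,0],"hand": 70},
    {"turn": [0,0,0],"travel": [0,0,0],"hand": 70}
  ]
}}

```text
time_s: 17.02
position: [0.5502, -0.178, 0.2383]
tool_rot: [3.141, -0.001, -2.72]
force: [0.3, -0.3, 0.2]
finger_gap: 0.0596
grip_force: 0.0
```

>>> {"api": "jog_arm", "payload": {
  "moves": [
    {"turn": [0,0,0],"travel": [0,0,-2],"hand": 70},
    {"turn": [0,0,0],"travel": [0,0,-5],"hand": 70},
    {"turn": [0,0,0],"travel": [0,0,-7],"hand": 70},
    {"turn": [0,0,0],"travel": [0,0,-7],"hand": 0},
    {"turn": [0,0,0],"travel": [0,0,-7],"hand": 0},
    {"turn": [0,0,0],"travel": [0,0,-7],"hand": 0},
    {"turn": [0,0,0],"travel": [0,0,-7],"hand": 0},
    {"turn": [0,0,0],"travel": [0,0,-7],"hand": 0}
  ]
}}

```text
time_s: 18.02
position: [0.5502, -0.1779, 0.3078]
tool_rot: [3.141, -0.001, -2.72]
force: [-0.4, -0.0, 0.6]
finger_gap: 0.0001
grip_force: 0.0
```

```bash
cat > seat.py <<'E'
from m import *; from w import wcloud
from bench import observe
s=observe();print(s['position'],s['tool_rot'],s['force'],s['finger_gap'],s['time_s'])
a=np.radians(24.1)
for c in("wrist","top","scene"):
    p=vision.grab_frame(c);P=(wcloud if c=="wrist" else cloud)(p);x,y,z=np.moveaxis(P,-1,0);f=p["frame"].astype(int)
    if c=="wrist":cv2.imwrite("pics/w4.png",p["frame"])
    X=(x-.5495)*np.cos(a)+(y+.1785)*np.sin(a);Y=-(x-.5495)*np.sin(a)+(y+.1785)*np.cos(a)
    k=(abs(X)<.052)&(abs(Y)<.048)&(abs(Y)>.025)&(z>.045)&(z<.075)&(f.max(2)>100)
    if k.sum()>50:
        A=np.c_[X[k],Y[k],np.ones(k.sum())];print(c,"slab plane slopes,z0",k.sum(),np.round(np.linalg.lstsq(A,z[k],rcond=None)[0],4))
    k=(abs(X)<.03)&(abs(Y)<.02)&(z>.088)&(z<.11)&(f.max(2)<80)
    if k.sum()>20:print(" block",k.sum(),np.round(P[k].mean(0),4),rect(P[k]))
E
python3 seat.py; python3 nest.py 2>/dev/null | grep -E "roller"
```

```text
[ 0.55017798 -0.17794646  0.30783214] [ 3.14074126e+00 -1.20416923e-03 -2.72039021e+00] [-0.3729959  -0.01501016  0.64103982] 6.152045991505577e-05 18.025
wrist slab plane slopes,z0 10825 [-0.0031  0.0001  0.0572]
 block 2556 [ 0.5429 -0.1813  0.0985] (array([ 546.4, -179.9]), array([34. , 23.7]), 24.6)
top slab plane slopes,z0 1027 [-0.0045  0.002   0.0579]
 block 89 [ 0.5358 -0.1826  0.0992] (array([ 536.4, -184. ]), array([10.9, 23.7]), 22.4)
scene slab plane slopes,z0 845 [-0.0054  0.0009  0.0572]
 block 225 [ 0.5435 -0.1822  0.0977] (array([ 547.1, -179.9]), array([44.1, 24.1]), 24.1)
top roller 156 [ 0.0734  0.001   0.0644  0.0684 -0.0243  0.025 ]
top roller 166 [-0.0671  0.0006  0.0643  0.0682 -0.0256  0.0252]
```

View pics/w4.png

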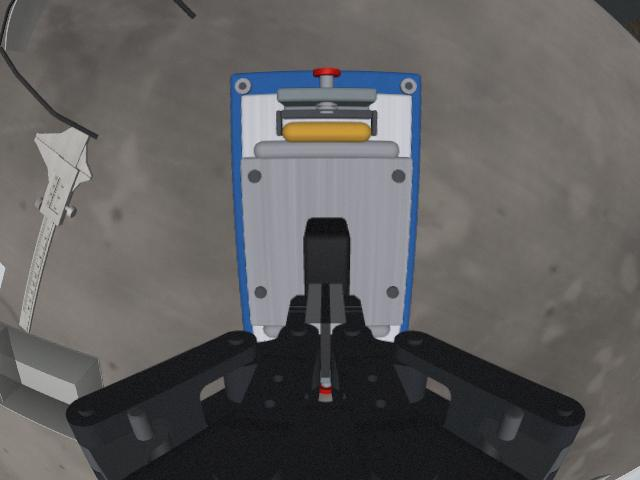

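The wrist view shows the plate seated level and square: block (326,255), rear bar (326,150) under the brass roller (326,132). The slab is at 57.5 mm, so the origin is about 33.5 mm. Now I push with shut fingers on the block top, expecting contact at TCP z ≈ 0.2725.

>>> {"api": "jog_arm", "payload": {
  "moves": [
    {"turn": [0,0,0],"travel": [0,0,1],"hand": 0},
    {"turn": [0,0,0],"travel": [0,0,2],"hand": 0},
    {"turn": [0,0,0],"travel": [0,0,2.8],"hand": 0},
    {"turn": [0,0,0],"travel": [0,0,3.1],"hand": 0},
    {"turn": [0,0,0],"travel": [0,0,3.1],"hand": 0},
    {"turn": [0,0,0],"travel": [0,0,3.1],"hand": 0}
  ]
}}

```text
time_s: 18.98
position: [0.5503, -0.178, 0.2775]
tool_rot: [3.141, -0.0, -2.72]
force: [-0.7, -0.1, -0.5]
finger_gap: -0.0
grip_force: 0.0
```

>>> {"api": "jog_arm", "payload": {
  "moves": [
    {"turn": [0,0,0],"travel": [0,0,0.05],"hand": 0},
    {"turn": [0,0,0],"travel": [0,0,0.1],"hand": 0},
    {"turn": [0,0,0],"travel": [0,0,0.1],"hand": 0}
  ]
}}

```text
time_s: 19.35
position: [0.5502, -0.178, 0.2763]
tool_rot: [3.141, -0.001, -2.72]
force: [-0.0, 0.1, 0.1]
finger_gap: -0.0001
grip_force: 0.0
```

>>> {"api": "jog_arm", "payload": {
  "moves": [
    {"turn": [0,0,0],"travel": [0,0,0.05],"hand": 0},
    {"turn": [0,0,0],"travel": [0,0,0.1],"hand": 0},
    {"turn": [0,0,0],"travel": [0,0,0.1],"hand": 0}
  ]
}}

```text
time_s: 19.73
position: [0.5502, -0.1779, 0.2752]
tool_rot: [3.141, -0.001, -2.72]
force: [0.0, -0.1, -0.1]
finger_gap: -0.0003
grip_force: 0.0
```

>>> {"api": "jog_arm", "payload": {
  "moves": [
    {"turn": [0,0,0],"travel": [0,0,0.05],"hand": 0},
    {"turn": [0,0,0],"travel": [0,0,0.1],"hand": 0},
    {"turn": [0,0,0],"travel": [0,0,0.1],"hand": 0}
  ]
}}

```text
time_s: 20.1
position: [0.5502, -0.1779, 0.2742]
tool_rot: [3.141, -0.001, -2.72]
force: [-0.3, -1.0, 0.1]
finger_gap: 0.0002
grip_force: 0.0
```

>>> {"api": "jog_arm", "payload": {
  "moves": [
    {"turn": [0,0,0],"travel": [0,0,0.05],"hand": 0},
    {"turn": [0,0,0],"travel": [0,0,0.05],"hand": 0},
    {"turn": [0,0,0],"travel": [0,0,0.05],"hand": 0}
  ]
}}

```text
time_s: 20.48
position: [0.5502, -0.1779, 0.2737]
tool_rot: [3.141, -0.001, -2.72]
force: [0.1, -1.0, -0.8]
finger_gap: 0.0002
grip_force: 0.0
```

>>> {"api": "jog_arm", "payload": {
  "moves": [
    {"turn": [0,0,0],"travel": [0,0,0.05],"hand": 0},
    {"turn": [0,0,0],"travel": [0,0,0.05],"hand": 0},
    {"turn": [0,0,0],"travel": [0,0,0.05],"hand": 0}
  ]
}}

```text
time_s: 20.85
position: [0.5502, -0.1779, 0.2732]
tool_rot: [3.141, -0.001, -2.72]
force: [0.1, -0.5, -0.3]
finger_gap: -0.0
grip_force: 0.0
```

>>> {"api": "jog_arm", "payload": {
  "moves": [
    {"turn": [0,0,0],"travel": [0,0,0.05],"hand": 0},
    {"turn": [0,0,0],"travel": [0,0,0.05],"hand": 0}
  ]
}}

```text
time_s: 21.1
position: [0.5503, -0.1779, 0.2728]
tool_rot: [3.141, -0.0, -2.72]
force: [-1.0, -0.2, 0.5]
finger_gap: -0.0001
grip_force: 0.3
```

>>> {"api": "jog_arm", "payload": {
  "moves": [
    {"turn": [0,0,0],"travel": [0,0,0.05],"hand": 0},
    {"turn": [0,0,0],"travel": [0,0,0.05],"hand": 0}
  ]
}}

```text
time_s: 21.35
position: [0.5504, -0.178, 0.2727]
tool_rot: [3.142, -0.0, -2.72]
force: [-0.5, -0.1, 4.7]
finger_gap: 0.0001
grip_force: 2.4
```

>>> {"api": "jog_arm", "payload": {
  "moves": [
    {"turn": [0,0,0],"travel": [0,0,0.05],"hand": 0},
    {"turn": [0,0,0],"travel": [0,0,0.05],"hand": 0}
  ]
}}

```text
time_s: 21.6
position: [0.5505, -0.1781, 0.2725]
tool_rot: [-3.141, 0.0, -2.72]
force: [-1.0, -0.4, 7.0]
finger_gap: -0.0002
grip_force: 3.9
```

>>> {"api": "jog_arm", "payload": {
  "moves": [
    {"turn": [0,0,0],"travel": [0,0,0.04],"hand": 0},
    {"turn": [0,0,0],"travel": [0,0,0.04],"hand": 0}
  ]
}}

```text
time_s: 21.85
position: [0.5506, -0.1781, 0.2725]
tool_rot: [-3.141, 0.001, -2.72]
force: [-1.2, 0.4, 9.6]
finger_gap: -0.0002
grip_force: 4.9
```

>>> {"api": "jog_arm", "payload": {
  "moves": [
    {"turn": [0,0,0],"travel": [0,0,0.01],"hand": 0},
    {"turn": [0,0,0],"travel": [0,0,0.01],"hand": 0}
  ]
}}

```text
time_s: 22.1
position: [0.5507, -0.1781, 0.2724]
tool_rot: [-3.141, 0.001, -2.72]
force: [-1.1, -0.1, 10.3]
finger_gap: -0.0003
grip_force: 5.2
```

>>> {"api": "jog_arm", "payload": {
  "moves": [
    {"turn": [0,0,0],"travel": [0,0,0.02],"hand": 0},
    {"turn": [0,0,0],"travel": [0,0,0.02],"hand": 0}
  ]
}}

```text
time_s: 22.35
position: [0.5507, -0.1781, 0.2724]
tool_rot: [-3.141, 0.001, -2.72]
force: [-1.6, 1.0, 11.2]
finger_gap: -0.0004
grip_force: 5.7
```

>>> {"api": "jog_arm", "payload": {
  "moves": [
    {"turn": [0,0,0],"travel": [0,0,0],"hand": 0},
    {"turn": [0,0,0],"travel": [0,0,0],"hand": 0}
  ]
}}

```text
time_s: 22.6
position: [0.5507, -0.1781, 0.2724]
tool_rot: [-3.141, 0.001, -2.72]
force: [-0.9, 0.7, 12.0]
finger_gap: 0.0001
grip_force: 5.7
```

>>> {"api": "jog_arm", "payload": {
  "moves": [
    {"turn": [0,0,0],"travel": [0,0,0],"hand": 0},
    {"turn": [0,0,0],"travel": [0,0,0],"hand": 0},
    {"turn": [0,0,0],"travel": [0,0,0],"hand": 0},
    {"turn": [0,0,0],"travel": [0,0,0],"hand": 0}
  ]
}}

```text
time_s: 23.1
position: [0.5507, -0.1782, 0.2724]
tool_rot: [-3.141, 0.001, -2.721]
force: [-1.9, 0.6, 11.5]
finger_gap: 0.0
grip_force: 5.7
```

Held about 12 N for 0.75 s. Now I retreat straight up and verify.

>>> {"api": "jog_arm", "payload": {
  "moves": [
    {"turn": [0,0,0],"travel": [0,0,-0.3],"hand": 0},
    {"turn": [0,0,0],"travel": [0,0,-2],"hand": 0},
    {"turn": [0,0,0],"travel": [0,0,-5],"hand": 0},
    {"turn": [0,0,0],"travel": [0,0,-9],"hand": 0},
    {"turn": [0,0,0],"travel": [0,0,-10],"hand": 0},
    {"turn": [0,0,0],"travel": [0,0,-10],"hand": 0},
    {"turn": [0,0,0],"travel": [0,0,-10],"hand": 0},
    {"turn": [0,0,0],"travel": [0,0,-10],"hand": 0}
  ]
}}

```text
time_s: 24.1
position: [0.55, -0.1778, 0.3699]
tool_rot: [3.14, -0.002, -2.72]
force: [0.6, 0.6, -0.4]
finger_gap: 0.0001
grip_force: 0.0
```

```bash
python3 seat.py; python3 nest.py 2>/dev/null | grep roller
python3 - <<'E'
from h import *
a=vision.grab_frame("wrist")["frame"][60:420,160:490];b=vision.grab_frame("scene")["frame"][160:375,310:490]
cv2.imwrite("pics/c5.png",np.hstack([cv2.resize(a,(400,420)),cv2.resize(b,(360,420),interpolation=cv2.INTER_CUBIC)]))
E
```

```text
[ 0.55000035 -0.17784817  0.36985347] [ 3.13981457e+00 -2.41073216e-03 -2.72032066e+00] [ 0.59025705  0.61907726 -0.38164341] 5.132042472440724e-05 24.1
wrist slab plane slopes,z0 7064 [-0.0029 -0.0005  0.0572]
 block 1978 [ 0.5479 -0.1793  0.0986] (array([ 549.1, -179. ]), array([39.5, 23.1]), 24.4)
top slab plane slopes,z0 1245 [-0.0031 -0.0001  0.0579]
 block 121 [ 0.5373 -0.1818  0.099 ] (array([ 537.5, -182.9]), array([14.7, 22.2]), 19.6)
scene slab plane slopes,z0 839 [-0.0053 -0.0002  0.0572]
 block 222 [ 0.5439 -0.1819  0.0977] (array([ 546.7, -180.2]), array([41.9, 23.9]), 23.0)
top roller 156 [ 0.0734  0.001   0.0642  0.0677 -0.0244  0.0249]
top roller 166 [-0.067   0.0007  0.0645  0.0675 -0.0247  0.0254]
```

View pics/c5.png

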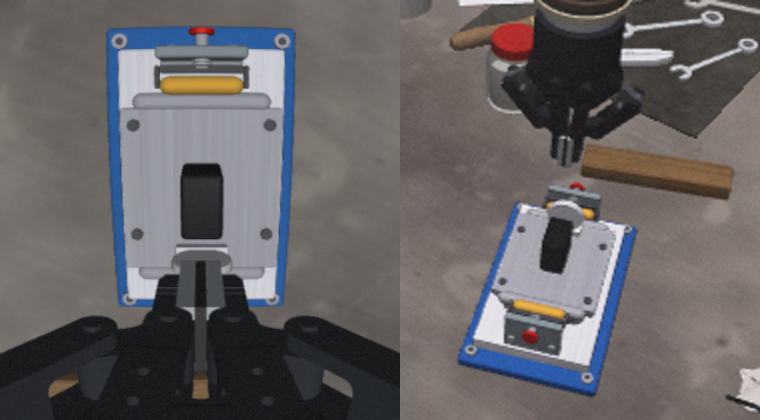

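The plate is level, square, centred and free of the gripper. Both rollers sit symmetrically over their bars, and the jar and timber are unmoved. I hand it in.

```bash
python3 -c "
from bench import order; print(order.close_job())"
```

```text
the job is handed in; nothing more can be done
None
```

The job is handed in: the plate sits home and level on the three balls with both catches over its bars, was bedded at about 12 N for just over half a second, and is released. I carried it down by hand until the balls were felt before letting go, so it did not drop from the snap. The jar and timber were left untouched.

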